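# Gauge a copper bell under the toggle clamp, then hold it up on its side

### The job

Check the copper bell that stands on the gauge block: swing the toggle clamp over onto its crown until the handle is fully down and locked past centre, so that the bell is pressed down on the block, then throw the clamp right back open. Draw the bell up off the block, turn it on its side so that one can look level into its mouth (facing any way), and finish with the gripper still holding it there, quite still, at least 20 cm above the bench and touching nothing else. Leave the clamp open and the other things on the bench where they are.

Things in the scene. Friction and masses are not known exactly. Their poses are not given: they have to be found in the camera images.
- fixture: steel check fixture bolted to the bench: base plate 240 x 100 x 12 mm with a grey riser carrying a toggle clamp and, beside it, an upright gauge block. Origin: on the bench; x runs from the clamp to the block, z up. All (x, y, z) in these texts are in this frame, in mm. Riser with the clamp's base: x -81 to 9, y +-26, up to z 104.
- block_top (a point): centre of the top of the gauge block, at (70, 0, 72): an upright tapered steel block, 67 x 39 mm at its foot, that fills the inside of the bell with 2 mm play; the bell must rise 40 mm to clear it.
- grip (a point): centre of the clamp handle's black grip, 66 long, 16 wide (y), 15 thick. Open, the handle leans back from the bell, 67 deg above level; locked, it is level and points away from the bell. Closing, its (x, z, deg above level): (-69,200,67) (-87,197,57) (-100,193,48) (-108,187,40) (-113,175,28) (-114,162,19) (-115,146,11), locked (-117,125,0). The last 30 mm press the bell. Under 10 N moves it.
- clamp_arm (a joint): toggle clamp's arm, rad: 0 thrown right back (12 deg beyond upright), about 1.76 level over the bell, locked. Two steel bars at y +-14, 82 mm long, pivot (-5, 0, 101), each with a rubber-tipped spindle that lands on the crown beside the loop. Moving the handle moves the arm. Open, the bars reach x -45, z 185. It stays by itself when open and when locked.
- clamp_handle (a joint): angle of the clamp's handle against the arm, rad: 0 open, about 2.85 on dead centre, 2.94 locked against its stop.
- ejector (a joint): sprung ejector plate under the bell's rim, m: 0 up, about 0.0045 when the locked clamp presses the bell down; it takes 5 N to start and 11 N at 4.5 mm, and lifts the bell again as the clamp opens.
- bell: the copper sheet bell to be checked, hollow, standing mouth down over the gauge block, 0.18 to 0.29 kg. Origin: centre of its mouth; z points to the crown. 72 mm high; outside 76 (x) by 48 (y) mm at the mouth, tapering to 58 by 42 at the flat crown. On the crown a strap loop 34 long (x), 12 wide (y), 24 high. Its x and y lie along the fixture's. 
- bell_crown (a point): centre of the bell's crown, 72 mm above its mouth, at the foot of the loop.
- small_bell: bystander: finished copper bell 57 x 36 x 58 mm with loop, mouth down. Origin: centre of its mouth.
- tall_bell: bystander: finished copper bell 72 x 46 x 90 mm with loop, mouth down. Origin: centre of its mouth.
- tin: bystander: steel tin, 64 mm across, 75 high. Origin: centre of its underside.
- hammer: bystander: hammer with wooden handle, 260 mm long, lying. Origin: underside of its middle.
Not all that is in view belongs to the job. What is shaped like the bell but black is not meant.

How it is judged:
By the outcome, as a careful person would: the job done as asked, in the order asked, and still so for the second after the job is handed in, while the arm keeps its last pose, push and grip.
It also fails if it takes over 54 s, if anything falls off the work surface, if the arm or the gripper's body presses on something with over 40 N, if the wrist force passes 120 N, or if a joint passes its speed limit or range.

### The arm

A 6-joint arm with a two-finger parallel gripper is mounted at the origin on the work surface. World frame = base frame: x ahead of the robot, y to its left, z up, the work surface at z = 0. Lengths are in m, angles in rad, forces in N, time in s.
With the tool pointing down it reaches from about 0.425 to 0.95 m from the base axis. Payload 14.7 kg.
Tool frame: the origin (TCP) lies midway between the tips of the shut fingers; the grasp point (between the pads) lies 19 mm behind it; z points along the fingers, y is the line along which they close (so a half turn about z gives the same grasp; the last joint's range is limited). The gripper opens to 85 mm and grips with 20 to 120 N. Pads are 22 mm wide; open, the fingers measure 114 mm over their backs; the gripper's body (76 mm by 85 mm) begins 54 mm behind the grasp point. The pads swing forward as they close: fully open they stand 13 mm farther back than shut.
Start: joints at [1.11, 0.48, 1.596, -0, 1.065, -0.047], TCP at [0.261, 0.595, 0.231] pointing down, gripper open.
Joint ranges: [-2.75, 2.75], [-0.82, 2.05], [0.23, 2.67], [-1.56, 4.7], [0.09, 2.69], [-2.92, 2.92]. Speed limits (rad/s): [1.89, 1.89, 2.39, 3.01, 3.01, 3.01].

### API

Orientations are given as a unit quaternion [x, y, z, w].
In Python, from rig import * gives the robot as it stands. The module is installed in compiled form; this text tells all that it offers.
- The arm moves only by the tool move_arm, never from a script. Its argument "increments" is a list of rows, each a list of 6 numbers: the shift along the tool's x, y, z in mm, then the turn, a rotation vector about the tool's x, y, z in rad. In form: [[x, y, z, ax, ay, az], ...]. A call has 1 to 8 rows; each row shifts and turns the commanded pose from where the row before left it, along the tool's axes as they then stand; what a row does not reach is not made up. A row lasts 1/10 s, in which the tool goes at most 50 mm and 8.59 degrees, less where a joint would pass 70% of its speed; a pose out of reach is approached as far as the arm can. A call with a gripper value outside its range is refused whole. "hand" is the finger opening in mm, from 0 to 85.4, set as the call begins (left out, the last holds). The fingers move at their own pace and stop on an object; the grip force is fixed at half the most. Time passes only in rows, so rows that do not move let the fingers close. It gives the time, the measured TCP pose, the force, the opening and the grip force at its end, in the units of the state.
- read_state(): the state, without advancing time (a new reading comes with each control period).
- camera(name): name is "scene" or "top"; returns a dict with "color" (480x640x3 uint8, blue, green, red), "z_map" (480x640 float32, m along the optical axis (not along the pixel's ray), 0 where there is no reading), "mtx" (3x3 intrinsics, pixels), "world_to_cam" (4x4, takes a point from world to camera coordinates). Camera axes: x right, y down, z forward; pixel columns grow to the right and rows downward; lengths in m; the calibration is good to about 2 mm. A picture is of the moment at which its call begins.
- finish_job(): hands the job in; it is judged then, once.
The state is a dict: "time_s": time; "q": joint angles; "qvel": joint speeds; "tau": joint torques, N m; "tool_pos": TCP position; "orientation": TCP orientation; "force": force on the tool from outside, world axes, zero at the start; "torque": the same for the moment, N m; "opening": finger opening in m; "grasp_force": force on a finger pad.
Only numpy, scipy, OpenCV 4.12 (cv2) and the standard library are available. Lean on these libraries where they do the work, as an engineer would, in place of code of your own. Each camera call takes 0.05 s, during which the arm holds its last target. There are 200 camera calls.

## Working session

There is one attempt and no reset: what is moved stays moved. The work goes in short steps, Python scripts to look and compute and a tool call to move; the robot and the scene stay as the last step left them, time stands still between calls to the robot, and variables do not carry over. Pictures are saved under pics/ and viewed, at most 10 in all, crops included, and the job is handed in when it is done.

Besides the shell and the picture viewer there is one more tool, called after "Call:" in YAML: its name, and indented under it one key for each argument. move_arm: Moves the arm, as the interface text tells. Its arguments: {"type":"object","properties":{"increments":{"type":"array"},"hand":{"type":"number"}},"required":["increments"]}

```bash
mkdir -p pics
cat > h.py <<'E'
from rig import *
import numpy as np, cv2
def shot(n):
    c=camera(n); np.savez(f'/tmp/{n}.npz',**c); return c
def pt(c,u,v,r=1):
    z=c['z_map'][v-r:v+r+1,u-r:u+r+1]; z=np.median(z[z>0]); K=c['mtx']
    p=np.array([(u-K[0,2])/K[0,0]*z,(v-K[1,2])/K[1,1]*z,z,1]); return (np.linalg.inv(c['world_to_cam'])@p)[:3]
def cloud(c):
    z=c['z_map']; K=c['mtx']; v,u=np.mgrid[:480,:640]
    P=np.stack([(u-K[0,2])/K[0,0]*z,(v-K[1,2])/K[1,1]*z,z,np.ones_like(z)],-1)
    W=(P@np.linalg.inv(c['world_to_cam']).T)[...,:3]; W[z==0]=np.nan; return W
def proj(c,p):
    q=c['world_to_cam']@np.append(p,1); return (c['mtx']@(q[:3]/q[2]))[:2]
E
python3 - <<'E'
from h import *
for n in('scene','top'):
    c=shot(n); cv2.imwrite(f'pics/{n}0.png',c['color']); print(n,np.linalg.inv(c['world_to_cam'])[:3].round(3).tolist(),c['mtx'].round(0).tolist())
s=read_state(); print(s)
E
```

```text
scene [[0.041, 0.839, -0.543, 1.217], [0.999, -0.026, 0.035, -0.049], [0.015, -0.544, -0.839, 1.086]] [[486.0, 0.0, 324.0], [0.0, 486.0, 241.0], [0.0, 0.0, 1.0]]
top [[-0.007, -0.993, 0.119, 0.459], [-1.0, 0.007, 0.003, -0.014], [-0.004, -0.119, -0.993, 1.277]] [[517.0, 0.0, 324.0], [0.0, 517.0, 239.0], [0.0, 0.0, 1.0]]
{'time_s': 0.1, 'q': array([ 1.11039690e+00,  4.80801720e-01,  1.59681646e+00, -1.99445612e-05,
        1.06512365e+00, -4.65899362e-02]), 'qvel': array([-4.26942556e-04, -1.79443701e-03,  5.58241050e-04, -4.40581397e-05,
        4.03939592e-04,  2.30158966e-04]), 'tau': array([-3.08918097e-04, -9.52268100e+01, -4.31036854e+01, -1.48114430e-05,
        5.39570829e-03,  1.74090093e-05]), 'tool_pos': array([0.26117463, 0.59480036, 0.23071334]), 'orientation': array([ 2.05426887e-01,  9.78672296e-01, -5.58412581e-04, -1.35657333e-04]), 'force': array([-0.06588992, -0.6582203 ,  0.32041331]), 'torque': array([ 0.00806544,  0.02392122, -0.03699499]), 'grasp_force': 0.0, 'opening': 0.08551386721170239}
```

View pics/scene0.png

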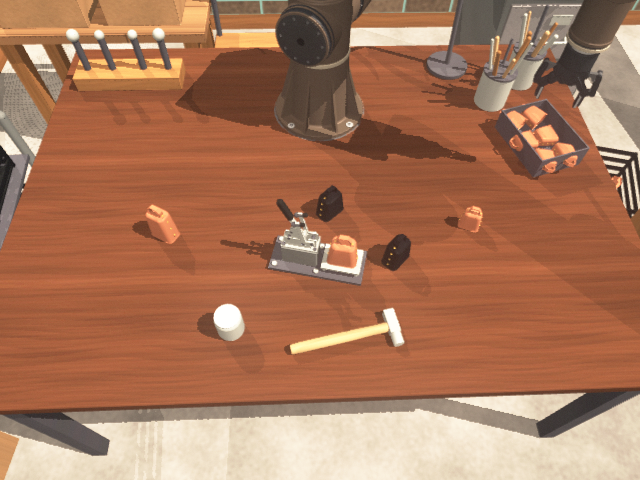

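View pics/top0.png

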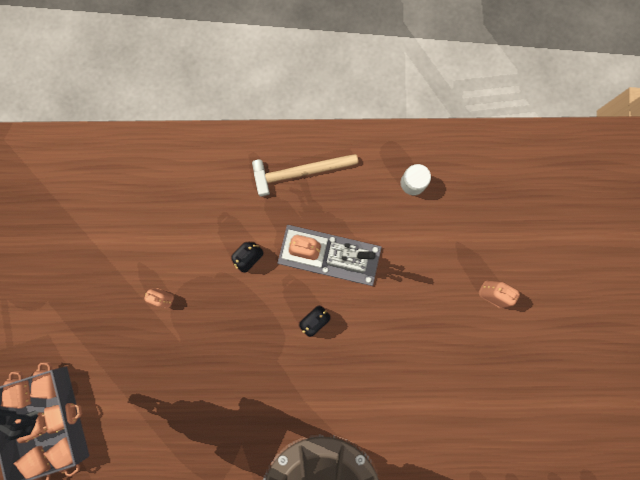

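The scene view shows the fixture at about (318,262), with the bell at (343,252) and the clamp handle at (287,210). The top view shows the bell at (303,246), the black grip at (366,254) and the plate corners at about (288,227), (382,245), (374,285) and (279,263).

Run:
```python
from h import *
a=dict(np.load('/tmp/scene.npz'));b=dict(np.load('/tmp/top.npz'))
i1=cv2.resize(a['color'][190:290,255:385],None,fx=6,fy=5.9,interpolation=2)[:590,:780]
i2=cv2.resize(b['color'][215:295,265:395],None,fx=6,fy=6,interpolation=2)
cv2.imwrite('pics/c1.png',cv2.resize(a['color'][190:290,255:385],None,fx=6,fy=6,interpolation=2));cv2.imwrite('pics/c2.png',i2)
# plate frame from cloud
for n,c in(('s',a),('t',b)):
    W=cloud(c); m=(abs(W[...,0]-0.52)<0.2)&(abs(W[...,1]+0.03)<0.18)
    img=c['color'].astype(int)
    cop=m&(img[...,2]>img[...,0]+60)&(W[...,2]>0.06)
    P=W[cop]; print(n,'copper',len(P),P.mean(0).round(4),np.percentile(P[:,2],[1,50,90,99]).round(3))
    k=m&(W[...,2]>0.006)&(W[...,2]<0.018); P=W[k]; r=cv2.minAreaRect(P[:,:2].astype(np.float32)*1000); print('plate',len(P),r, np.median(P[:,2]))
    k=m&(W[...,2]>0.15); P=W[k]; print('handle',P.mean(0).round(4),P.min(0).round(3),P.max(0).round(3),len(P))
    top=cop&(abs(W[...,2]-0.084)<0.006); 
    print('bench z',np.median(W[...,2][m&(W[...,2]<0.006)]))
```

```text
s copper 675 [0.5972 0.0322 0.0991] [0.061 0.103 0.128 0.191]
plate 1431 ((518.298583984375, -29.5716552734375), (359.405029296875, 394.3956298828125), 89.89675903320312) 0.012021876542740673
handle [ 0.5628 -0.0824  0.1888] [ 0.542 -0.115  0.15 ] [ 0.586 -0.047  0.233] 355
bench z 0.00042044597389812033
t copper 544 [0.5799 0.0352 0.1028] [0.063 0.104 0.126 0.132]
plate 1746 ((511.180419921875, -23.310791015625), (340.86309814453125, 381.8769836425781), 89.54718017578125) 0.010876518796862689
handle [ 0.5582 -0.0813  0.1903] [ 0.542 -0.115  0.151] [ 0.583 -0.047  0.231] 298
bench z -0.001101618648318592
```

View pics/c1.png

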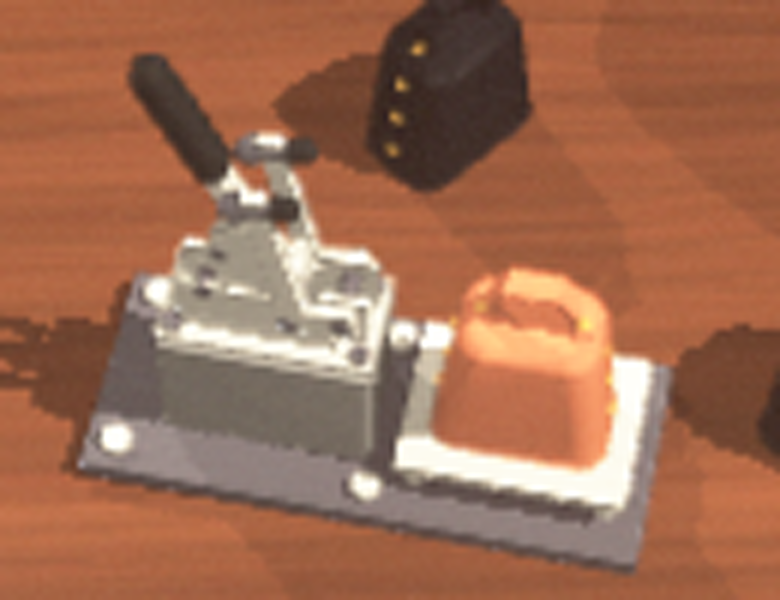

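View pics/c2.png

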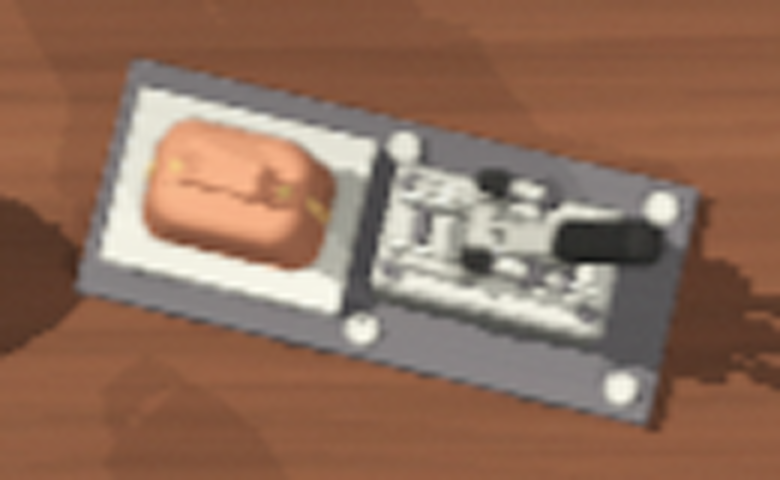

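The side crop shows the plate's front corners at (80,470), (632,570) and (672,365), with the handle tilted back. The top crop shows the plate corners at (137,60), (698,187), (650,425) and (78,290), and the grip spans (558,238) to (660,242).

```bash
cat >> h.py <<'E'
from scipy.spatial.transform import Rotation as R
E
python3 - <<'E'
from h import *
a=dict(np.load('/tmp/scene.npz'));b=dict(np.load('/tmp/top.npz'))
def ray(c,u,v,z):
    M=np.linalg.inv(c['world_to_cam']); d=M[:3,:3]@np.linalg.inv(c['mtx'])@[u,v,1]; o=M[:3,3]; return o+d*(z-o[2])/d[2]
def fit(src,dst):
    s=src-src.mean(0);d=dst-dst.mean(0); th=np.arctan2((s[:,0]*d[:,1]-s[:,1]*d[:,0]).sum(),(s*d).sum())
    r=np.array([[np.cos(th),-np.sin(th)],[np.sin(th),np.cos(th)]]); t=dst.mean(0)-r@src.mean(0); return th,t,np.abs(src@r.T+t-dst).max()
T=np.array([ray(b,265+u/6-.4,215+v/6-.4,.012)[:2] for u,v in((137,60),(698,187),(650,425),(78,290))])
S=np.array([ray(a,255+u/6-.4,190+v/6-.4,.012)[:2] for u,v in((80,470),(632,562),(672,365))])
# fixture: +x toward bell. top image: up = +x world. fixture y=z cross x
print(T.round(4).tolist(),S.round(4).tolist())
# fixture corners: topleft(+x world,+y world) : fx=+120; fixture y ~ -x world => topleft fy=-50
ft=np.array([(120,-50),(-120,-50),(-120,50),(120,50)])/1000
fs=np.array([(-120,-50),(120,-50),(120,50)])/1000
th,t,e=fit(ft,T);print('top',th,t,e)
th2,t2,e2=fit(fs,S);print('scene',th2,t2,e2)
th=(th+th2)/2;t=(t+t2)/2
r=np.array([[np.cos(th),-np.sin(th)],[np.sin(th),np.cos(th)]])
np.savez('/tmp/fix.npz',r=r,t=t); print(th,t)
for n,c in(('s',a),('t',b)):
    W=cloud(c); F=W.copy(); F[...,:2]=(W[...,:2]-t)@r; F*=1000
    img=c['color'].astype(int)
    cop=(img[...,2]>img[...,0]+60)&(abs(F[...,0]-70)<45)&(abs(F[...,1])<32)
    for lo,hi in((112,140),(99,109)):
        P=F[cop&(F[...,2]>lo)&(F[...,2]<hi)]; print(n,lo,len(P),'mean',P.mean(0).round(1),'pct',np.percentile(P,[3,97],axis=0).round(1).tolist())
    P=F[cop&(F[...,2]>112)];print('loop max z',np.percentile(P[:,2],[50,90,97]))
    dark=(img.max(2)<75)&(F[...,2]>165)&(F[...,2]<240)&(abs(F[...,1])<12)&(F[...,0]<-50); P=F[dark]; print('grip',len(P),P.mean(0).round(1),np.percentile(P,[3,97],axis=0).round(1).tolist())
s=read_state(); Rt=R.from_quat(s['orientation']).as_matrix(); f3=np.eye(3); f3[:2,:2]=r
print('tool axes in fixture\n',(f3.T@Rt).round(3)); p=s['tool_pos']; print('tcp in fix',((p[:2]-t)@r*1000).round(1),p[2])
E
```

```text
[[0.6476, 0.0796], [0.5932, -0.1506], [0.4961, -0.1292], [0.5527, 0.1036]] [[0.598, -0.1492], [0.6494, 0.0808], [0.5537, 0.1059]]
top 1.3358416903550316 [ 0.57237715 -0.02415873] 0.0018711221457965166
scene 1.346582401280583 [ 0.57523792 -0.02280365] 0.002325466564798276
1.3412120458178074 [ 0.57380754 -0.02348119]
s 112 85 mean [ 63.4  -1.9 127.3] pct [[45.6, -8.0, 113.0], [80.6, 5.6, 132.6]]
s 99 263 mean [ 64.5  -8.  105. ] pct [[36.0, -22.6, 99.9], [90.7, 12.7, 108.7]]
loop max z [129.04054107 132.25426653 132.56518751]
grip 91 [-74.3  -4.8 205.8] [[-87.4, -8.8, 178.0], [-62.8, 2.5, 230.0]]
t 112 91 mean [ 62.    0.7 126.4] pct [[45.3, -5.0, 117.6], [80.6, 6.3, 132.3]]
t 99 316 mean [ 62.1   2.  104. ] pct [[35.7, -17.6, 99.8], [89.4, 19.9, 108.4]]
loop max z [127.59370651 131.09763569 132.32040915]
grip 118 [-76.5   3.4 212. ] [[-91.7, -3.0, 181.8], [-61.6, 9.5, 230.8]]
tool axes in fixture
 [[ 0.183  0.983 -0.001]
 [ 0.983 -0.183  0.   ]
 [ 0.    -0.001 -1.   ]]
tcp in fix [530.9 445.1] 0.23071334123836645
```

The loop and grip agree in placing the fixture origin 7 mm further to −x than the plate centre, so I'll use that.

```bash
cat >> h.py <<'E'
import os
if os.path.exists('/tmp/fix.npz'):
    _f=np.load('/tmp/fix.npz'); F3=np.eye(3); F3[:2,:2]=_f['r']; T3=np.append(_f['t'],0)+F3@[-.007,0,0]
R0=np.diag([1.,-1,-1])           # tool pose in fixture frame: x=fx, y=-fy, down
def rot(tilt): return R0@R.from_euler('y',tilt,degrees=True).as_matrix()
def now():
    s=read_state(); return (s['tool_pos']-T3)@F3*1000, F3.T@R.from_quat(s['orientation']).as_matrix(), s
def tcp(g,tilt): return np.array(g,float)+19*rot(tilt)[:,2]   # from grasp point
def inc(p,Ra,q,Rb): return np.r_[Ra.T@(q-p), R.from_matrix(Ra.T@Rb).as_rotvec()]
def go(q,tilt):
    p,Ra,s=now(); d=inc(p,Ra,np.array(q,float),rot(tilt)); print('fix tcp',p.round(1),'t',s['time_s'],'force',s['force'].round(1)); print('need mm',d[:3].round(1),'rad',d[3:].round(4)); return d
E
python3 - <<'E'
from h import *
print(T3); go([-65,0,330],0)
# closing path (grasp point 10mm outward of grip centre), tilt -30 -> +37
G=[(-69,200,67),(-87,197,57),(-100,193,48),(-108,187,40),(-113,175,28),(-114,162,19),(-115,146,11),(-117,125,0)]
pr=None
for x,z,a in G:
    r=np.radians(a); t=37-a; q=tcp([x-10*np.cos(r),0,z+10*np.sin(r)],t); Rb=rot(t)
    if pr: d=inc(pr[0],pr[1],q,Rb); print(a,'tcp',q.round(1),'inc',d[[0,2]].round(1),'ay',d[4].round(3))
    else: print('start',q.round(1))
    pr=(q,Rb)
E
```

```text
[ 0.57221453 -0.03029752  0.        ]
fix tcp [537.9 445.1 230.7] t 0.1 force [-0.1 -0.7  0.3]
need mm [-548.  -511.3  -98.7] rad [-1.0000e-03  8.0000e-04  1.3866e+00]
start [-82.4   0.  192.8]
57 tcp [-98.9   0.  187.5] inc [-11.7  12.8] ay 0.175
48 tcp [-110.3    0.   181.8] inc [-8.7  9.3] ay 0.157
40 tcp [-116.7    0.   174.5] inc [-4.8  8.4] ay 0.14
28 tcp [-118.9    0.   160.9] inc [-1.5 13.6] ay 0.209
19 tcp [-117.6    0.   147.2] inc [-0.9 13.8] ay 0.157
11 tcp [-116.5    0.   130.8] inc [-4.  15.9] ay 0.14
0 tcp [-115.6    0.   109.8] inc [-8.4 19.3] ay 0.192
```

Call:
move_arm:
  increments:
    - [0,0,-20,0,0,0.138]
    - [0,0,-20,0,0,0.138]
    - [0,0,-20,0,0,0.138]
    - [0,0,-20,0,0,0.138]
    - [0,0,-20,0,0,0.138]
    - [0,0,0,0,0,0.138]
    - [0,0,0,0,0,0.138]
    - [0,0,0,0,0,0.138]

```text
time_s: 0.9
tool_pos: [0.2613, 0.595, 0.3311]
orientation: [0.69, 0.724, -0.0, 0.0]
force: [0.6, -1.1, 0.4]
opening: 0.0855
grasp_force: 0.0
```

Call:
move_arm:
  increments:
    - [0,0,0,0,0,0.1415]
    - [0,0,0,0,0,0.1415]
    - [-37,28,0,0,0,0]
    - [-37,28,0,0,0,0]
    - [-37,28,0,0,0,0]
    - [-37,28,0,0,0,0]
    - [-37,28,0,0,0,0]
    - [-37,28,0,0,0,0]

```text
time_s: 1.7
tool_pos: [0.3745, 0.3389, 0.3312]
orientation: [0.783, 0.621, -0.0, 0.0]
force: [1.5, 1.3, -0.5]
opening: 0.0854
grasp_force: 0.0
```

Call:
move_arm:
  increments:
    - [-37,28,0,0,0,0]
    - [-37,28,0,0,0,0]
    - [-37,28,0,0,0,0]
    - [-37,28,0,0,0,0]
    - [-37,28,0,0,0,0]
    - [-37,28,0,0,0,0]
    - [-37,28,0,0,0,0]
    - [-37,28,0,0,0,0]

```text
time_s: 2.5
tool_pos: [0.5252, -0.0005, 0.3312]
orientation: [0.784, 0.621, -0.0, -0.0]
force: [0.5, 1.1, -0.7]
opening: 0.0853
grasp_force: 0.0
```

Run:
```python
from h import *
# pre-grasp 70 mm back along the tilted axis
q=tcp([-73,0,209],-30)-70*rot(-30)[:,2]; print(q); d=go(q,-30); print(now()[2]['q'].round(2))
```

```text
[-47.5          0.         253.16729559]
fix tcp [ 18.3  52.6 331.2] t 2.5 force [ 0.5  1.1 -0.7]
need mm [-65.8  52.6  78. ] rad [-4.000e-04 -5.236e-01 -5.000e-04]
[-0.06  0.21  1.75  0.    1.18  0.17]
```

Call:
move_arm:
  hand: 48
  increments:
    - [-22,17.5,16,0,0,0]
    - [-22,17.5,16,0,0,0]
    - [-22,17.5,16,0,0,0]
    - [0,0,0,0,-0.131,0]
    - [0,0,0,0,-0.131,0]
    - [0,0,0,0,-0.131,0]
    - [0,0,0,0,-0.131,0]
    - [0,0,0,0,0,0]

```text
time_s: 3.3
tool_pos: [0.5609, -0.0726, 0.2814]
orientation: [0.755, 0.602, -0.205, 0.161]
force: [0.5, 0.8, -0.7]
opening: 0.0479
grasp_force: 0.0
```

Run:
```python
from h import *
q=tcp([-73,0,209],-30); print(q); d=go(q,-30); print(now()[2]['q'].round(2))
c=shot('top');a=shot('scene')
cv2.imwrite('pics/g1.png',np.hstack([cv2.resize(x['color'][v:v+130,u:u+130],None,fx=3,fy=3) for x,u,v in((c,265,180),(a,235,140))]))
```

```text
[-82.5          0.         192.54551733]
fix tcp [-43.8   1.4 281.4] t 3.3 force [ 0.5  0.8 -0.7]
need mm [11.3  1.5 96.3] rad [-0.001   0.0047  0.0045]
[ 0.13  0.43  1.68 -0.52  1.27  0.57]
```

View pics/g1.png

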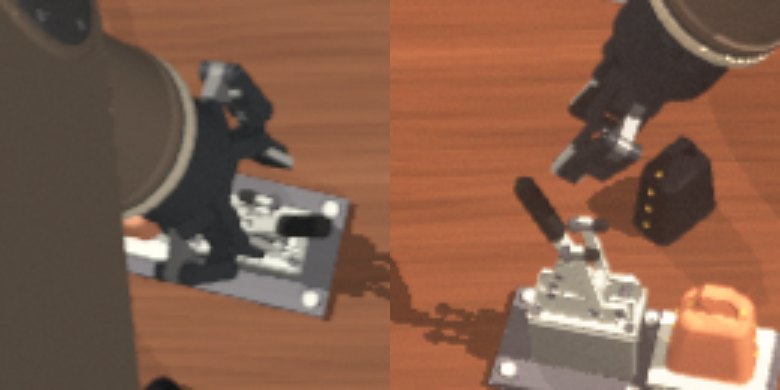

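The fingers are lined up to straddle the black grip: (303,226) in the left half and (540,210) in the right half. I'll advance now.

Call:
move_arm:
  increments:
    - [11,1.5,6,0,0.004,0.004]
    - [0,0,18,0,0,0]
    - [0,0,18,0,0,0]
    - [0,0,18,0,0,0]
    - [0,0,18,0,0,0]
    - [0,0,18,0,0,0]
    - [0,0,0,0,0,0]

```text
time_s: 4.1
tool_pos: [0.5522, -0.1139, 0.1929]
orientation: [0.759, 0.598, -0.202, 0.159]
force: [0.0, 0.7, -0.1]
opening: 0.048
grasp_force: 0.0
```

Call:
move_arm:
  hand: 0
  increments:
    - [0,0,0,0,0,0]
    - [0,0,0,0,0,0]
    - [0,0,0,0,0,0]
    - [0,0,0,0,0,0]
    - [0,0,0,0,0,0]
    - [0,0,0,0,0,0]

```text
time_s: 4.7
tool_pos: [0.5519, -0.112, 0.1955]
orientation: [0.759, 0.598, -0.202, 0.159]
force: [-14.8, 3.5, 12.1]
opening: 0.0153
grasp_force: 58.4
```

Run:
```python
from h import *
go(tcp([-73,0,209],-30),-30); print(now()[2]['torque'])
```

```text
fix tcp [-84.2   1.2 195.5] t 4.7 force [-14.8   3.5  12.1]
need mm [3.  1.1 1.7] rad [-0.003  -0.0028 -0.0047]
[ 2.06995701e-03  2.07916348e+00 -1.21043349e+00]
```

Call:
move_arm:
  increments:
    - [-5.5,-1,6.5,0,0.087,0]
    - [-6,0,6.5,0,0.088,0]
    - [-4,0,4.7,0,0.078,0]
    - [-4.5,0,4.7,0,0.079,0]

```text
time_s: 5.1
tool_pos: [0.5454, -0.1391, 0.1839]
orientation: [0.781, 0.617, -0.073, 0.059]
force: [-16.9, 1.7, 8.2]
opening: 0.015
grasp_force: 58.3
```

Run:
```python
from h import *
go([-110.3,0,181.8],-11)
```

```text
fix tcp [-112.1    1.4  183.9] t 5.1 force [-16.9   1.7   8.2]
need mm [2.1 1.4 1.7] rad [ 0.0012 -0.0054 -0.0038]
```

Call:
move_arm:
  increments:
    - [-2,-1.5,4.4,0,0.07,0]
    - [-2,-0.5,4.5,0,0.07,0]
    - [-0.5,0,6.8,0,0.104,0]
    - [-1,0,6.8,0,0.105,0]
    - [0,0,6.9,0,0.078,0]
    - [-1,0,6.9,0,0.079,0]

```text
time_s: 5.7
tool_pos: [0.5435, -0.1466, 0.1472]
orientation: [0.774, 0.613, 0.125, -0.095]
force: [-20.7, -29.9, 2.5]
opening: 0.0151
grasp_force: 59.7
```

Run:
```python
from h import *
go([-117.6,0,147.2],18)
```

```text
fix tcp [-119.8    1.5  147.2] t 5.7 force [-20.7 -29.9   2.5]
need mm [2.  1.5 0.7] rad [ 0.0068 -0.0021 -0.0013]
```

Call:
move_arm:
  increments:
    - [-3,-1,5.3,0,0.047,0]
    - [-2,0,5.3,0,0.047,0]
    - [-1.5,0,5.3,0,0.047,0]

```text
time_s: 6.0
tool_pos: [0.5434, -0.1463, 0.1301]
orientation: [0.764, 0.604, 0.18, -0.138]
force: [-17.4, -30.4, 12.1]
opening: 0.0156
grasp_force: 61.4
```

Run:
```python
from h import *
go([-116.5,0,130.8],26)
```

```text
fix tcp [-119.6    1.7  130.1] t 6.0 force [-17.4 -30.4  12.1]
need mm [3.1 1.7 0.7] rad [ 0.0078 -0.0028 -0.0007]
```

Call:
move_arm:
  increments:
    - [-3.5,0,4.8,0,0.048,0]
    - [-2.5,0,4.8,0,0.048,0]
    - [-2.5,0,4.8,0,0.048,0]
    - [-2.5,0,4.8,0,0.048,0]
    - [0,0,0,0,0,0]

```text
time_s: 6.5
tool_pos: [0.5435, -0.146, 0.1077]
orientation: [0.743, 0.587, 0.253, -0.196]
force: [-13.9, -21.5, 22.7]
opening: 0.0152
grasp_force: 62.5
```

Run:
```python
from h import *
go([-115.6,0,109.8],37)
c=shot('scene'); cv2.imwrite('pics/g2.png',cv2.resize(c['color'][180:290,235:385],None,fx=5,fy=5,interpolation=2))
```

```text
fix tcp [-119.2    1.7  107.7] t 6.5 force [-13.9 -21.5  22.7]
need mm [4.1 1.7 0.5] rad [ 0.0078 -0.005  -0.0013]
```

View pics/g2.png

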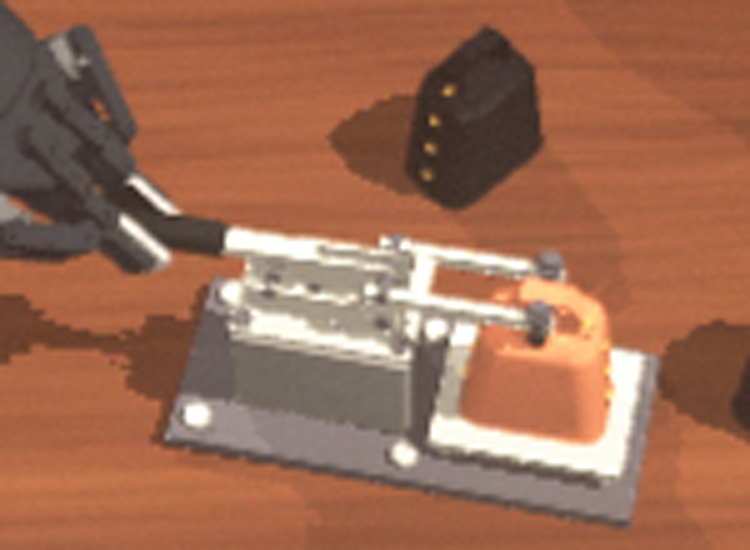

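The arms lie level on the crown at (540,310) and the handle is nearly level. I'll press a little further to make sure it is against its stop.

Call:
move_arm:
  increments:
    - [-1.2,0,1.6,0,0,0]
    - [-1.2,0,1.6,0,0,0]
    - [0,0,0,0,0,0]

```text
time_s: 6.85
tool_pos: [0.5436, -0.1459, 0.1055]
orientation: [0.743, 0.589, 0.252, -0.195]
force: [-21.5, -29.7, 36.2]
opening: 0.0152
grasp_force: 65.6
```

Run:
```python
from h import *
go([-115.6,0,109.8],37)
for k in('scene',):
    c=shot(k); W=cloud(c); F=(W-T3)@F3*1000; img=c['color'].astype(int)
    cop=(img[...,2]>img[...,0]+60)&(abs(F[...,0]-70)<45)&(abs(F[...,1])<32)
    a=dict(np.load('/tmp/scene.npz'))
    print(len(F[cop]),np.percentile(F[cop&(F[...,2]>112)][:,2],[50,90,97]))
    h=(img.max(2)<75)&(F[...,0]<-85)&(F[...,0]>-160)&(abs(F[...,1])<12)&(F[...,2]>105)&(F[...,2]<150)
    st=(F[...,0]<-55)&(F[...,0]>-100)&(abs(F[...,1])<9)&(F[...,2]>112)
    P=F[st];print('handle line slope',len(P),np.polyfit(P[:,0],P[:,2],1))
```

```text
fix tcp [-119.1    1.5  105.5] t 6.85 force [-21.5 -29.7  36.2]
need mm [ 5.4  1.5 -1.3] rad [ 0.0082 -0.0024  0.0012]
767 [124.96158805 129.8166303  130.41545826]
handle line slope 112 [-5.86493448e-02  1.21109760e+02]
```

Call:
move_arm:
  increments:
    - [-1.2,0,1.6,0,0,0]
    - [-1.2,0,1.6,0,0,0]
    - [0,0,0,0,0,0]

```text
time_s: 7.2
tool_pos: [0.5438, -0.1457, 0.1024]
orientation: [0.743, 0.589, 0.252, -0.195]
force: [-24.4, -29.0, 48.8]
opening: 0.0152
grasp_force: 69.4
```

Call:
move_arm:
  increments:
    - [1.2,0,-1.6,0,0,0]
    - [1.2,0,-1.6,0,0,0]
    - [1.2,0,-1.6,0,0,0]
    - [0,0,0,0,0,0]

```text
time_s: 7.6
tool_pos: [0.5436, -0.145, 0.1065]
orientation: [0.743, 0.589, 0.252, -0.195]
force: [-10.2, -16.4, 11.9]
opening: 0.0151
grasp_force: 64.4
```

Run:
```python
from h import *
go([-115.6,0,109.8],37)
for k in('scene',):
    c=shot(k); W=cloud(c); F=(W-T3)@F3*1000; img=c['color'].astype(int)
    cop=(img[...,2]>img[...,0]+60)&(abs(F[...,0]-70)<45)&(abs(F[...,1])<32)
    print(len(F[cop]),np.percentile(F[cop&(F[...,2]>112)][:,2],[50,90,97]))
    for lo,hi in((-100,-70),(-70,-50)):
        P=F[(F[...,0]<hi)&(F[...,0]>lo)&(abs(F[...,1])<9)&(F[...,2]>112)]; print(len(P),np.median(P,0),P[:,2].std())
    c2=cv2.resize(c['color'][200:285,245:365],None,fx=6.6,fy=6.6,interpolation=2)
    cv2.imwrite('pics/g3.png',c2)
```

```text
fix tcp [-118.2    1.8  106.5] t 7.6 force [-10.2 -16.4  11.9]
need mm [ 4.1  1.8 -1. ] rad [ 0.0072 -0.002   0.0007]
757 [124.65174591 128.39779813 129.91241314]
76 [-86.0932715   -3.20082814 127.87075367] 3.5017047174492655
46 [-59.22476267  -2.61639191 127.5489088 ] 3.5764158846831178
```

View pics/g3.png

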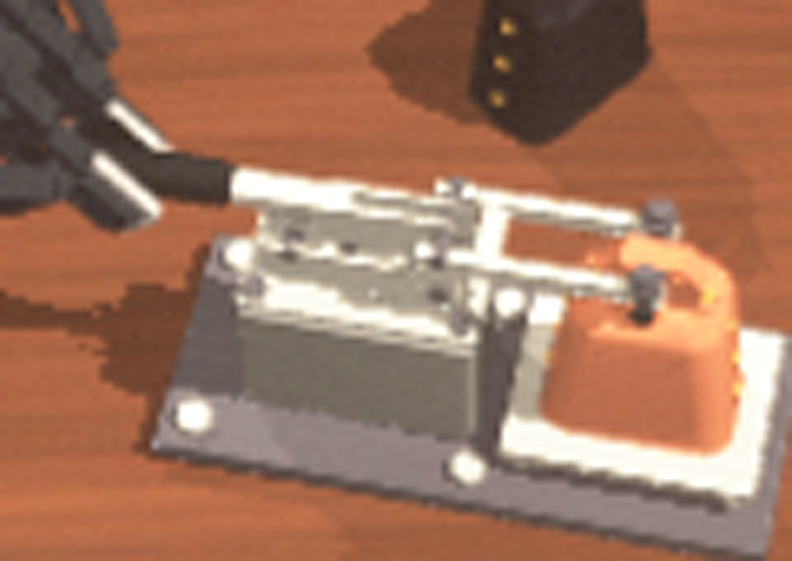

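The handle looks level and the bell looks pressed. Releasing the grip will show whether the clamp is locked by itself.

Call:
move_arm:
  hand: 40
  increments:
    - [0,0,0,0,0,0]
    - [0,0,0,0,0,0]
    - [0,0,0,0,0,0]
    - [0,0,0,0,0,0]

```text
time_s: 8.05
tool_pos: [0.5428, -0.1427, 0.1052]
orientation: [0.743, 0.588, 0.252, -0.197]
force: [0.3, 0.1, 0.5]
opening: 0.04
grasp_force: 0.0
```

Run:
```python
from h import *
go([-115.6,0,109.8],37)
for k in('scene',):
    c=shot(k); W=cloud(c); F=(W-T3)@F3*1000; img=c['color'].astype(int)
    cop=(img[...,2]>img[...,0]+60)&(abs(F[...,0]-70)<45)&(abs(F[...,1])<32)
    print(len(F[cop]),np.percentile(F[cop&(F[...,2]>112)][:,2],[50,90,97]))
    for lo,hi in((-160,-120),(-120,-85),(-85,-70),(-70,-50)):
        P=F[(F[...,0]<hi)&(F[...,0]>lo)&(abs(F[...,1])<9)&(F[...,2]>112)&(F[...,2]<170)]; print(len(P),np.median(P,0).round(1))
    cv2.imwrite('pics/g4.png',cv2.resize(c['color'][195:285,235:365],None,fx=6,fy=6,interpolation=2))
```

```text
fix tcp [-116.2    3.1  105.2] t 8.05 force [0.3 0.1 0.5]
need mm [ 3.2  3.1 -3.3] rad [ 0.004  -0.0052 -0.0014]
766 [123.91245602 128.28860746 130.77555474]
69 [-131.6   -1.2  131. ]
107 [-102.1   -2.6  130.3]
34 [-76.7  -2.6 127.8]
46 [-58.5  -3.3 128.4]
```

View pics/g4.png

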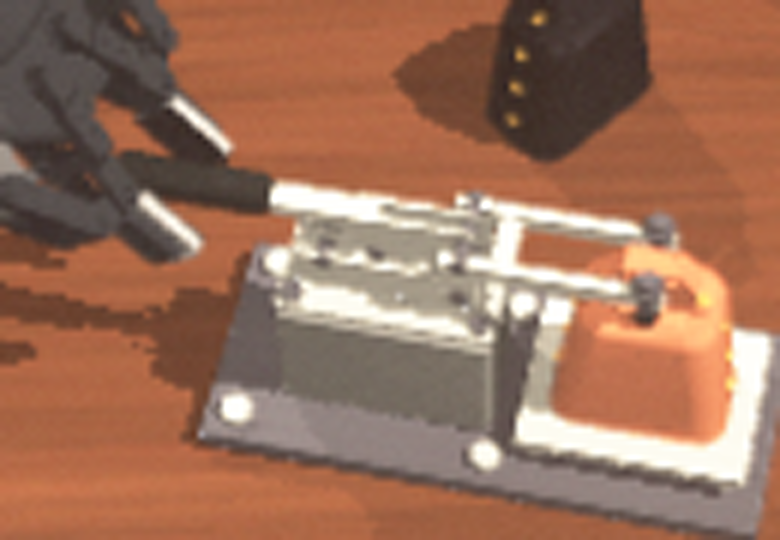

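It holds by itself level and locked: the handle's top is flat at z≈130, and the spindles are on the crown at (648,300). I'll regrip the handle and open it.

Call:
move_arm:
  increments:
    - [1.7,1.5,-3.5,0,0,0]
    - [0,0,0,0,0,0]

```text
time_s: 8.3
tool_pos: [0.5442, -0.1442, 0.1094]
orientation: [0.743, 0.588, 0.252, -0.197]
force: [-0.0, -0.8, 0.1]
opening: 0.0401
grasp_force: 0.0
```

Call:
move_arm:
  hand: 0
  increments:
    - [0,0,0,0,0,0]
    - [0,0,0,0,0,0]
    - [0,0,0,0,0,0]
    - [0,0,0,0,0,0]
    - [0,0,0,0,0,0]

```text
time_s: 8.8
tool_pos: [0.5436, -0.144, 0.1089]
orientation: [0.743, 0.588, 0.251, -0.198]
force: [-4.7, -3.4, 3.3]
opening: 0.0149
grasp_force: 58.8
```

Run:
```python
from h import *
go([-115.6,0,109.8],37)
G=[(-69,200,67),(-87,197,57),(-100,193,48),(-108,187,40),(-113,175,28),(-114,162,19),(-115,146,11),(-117,125,0)][::-1]
pr=None
for x,z,a in G:
    r=np.radians(a); t=37-a; q=tcp([x-10*np.cos(r),0,z+10*np.sin(r)],t); Rb=rot(t)
    if pr: d=inc(pr[0],pr[1],q,Rb); print(a,'inc',d[[0,2]].round(1),'ay',d[4].round(3))
    pr=(q,Rb)
```

```text
fix tcp [-117.3    1.9  108.9] t 8.8 force [-4.7 -3.4  3.3]
need mm [1.8 1.9 0.3] rad [ 0.0037 -0.0052 -0.002 ]
11 inc [ 11.9 -17.3] ay -0.192
19 inc [  6.2 -15.2] ay -0.14
28 inc [  3.  -13.5] ay -0.157
40 inc [  4.3 -13. ] ay -0.209
48 inc [ 5.9 -7.6] ay -0.14
57 inc [10.1 -7.8] ay -0.157
67 inc [ 13.8 -10.6] ay -0.175
```

Call:
move_arm:
  increments:
    - [4,0,-5.8,0,-0.064,0]
    - [4,0,-5.8,0,-0.064,0]
    - [4,0,-5.8,0,-0.064,0]
    - [3,0,-7.6,0,-0.07,0]
    - [3,0,-7.6,0,-0.07,0]

```text
time_s: 9.3
tool_pos: [0.5434, -0.1454, 0.1466]
orientation: [0.775, 0.612, 0.124, -0.096]
force: [-9.0, -11.7, -3.2]
opening: 0.015
grasp_force: 60.6
```

Run:
```python
from h import *
go([-117.6,0,147.2],18)
```

```text
fix tcp [-118.6    1.9  146.6] t 9.3 force [ -9.  -11.7  -3.2]
need mm [ 1.2  1.9 -0.3] rad [ 0.0038 -0.0008 -0.0032]
```

Call:
move_arm:
  increments:
    - [1.5,0,-6.8,0,-0.078,0]
    - [1.5,0,-6.8,0,-0.079,0]
    - [2,0,-6.5,0,-0.104,0]
    - [2,0,-6.5,0,-0.105,0]
    - [3,0,-3.8,0,-0.07,0]
    - [3,0,-3.8,0,-0.07,0]

```text
time_s: 9.9
tool_pos: [0.5453, -0.1375, 0.1823]
orientation: [0.781, 0.617, -0.074, 0.061]
force: [-9.3, -6.2, 8.5]
opening: 0.0151
grasp_force: 61.7
```

Run:
```python
from h import *
go([-110.3,0,181.8],-11)
```

```text
fix tcp [-110.5    1.8  182.3] t 9.9 force [-9.3 -6.2  8.5]
need mm [0.3 1.8 0.5] rad [ 0.0026  0.0004 -0.0038]
```

Call:
move_arm:
  increments:
    - [5,0,-3.9,0,-0.078,0]
    - [5,0,-3.9,0,-0.079,0]
    - [4.6,0,-3.6,0,-0.058,0]
    - [4.6,0,-3.5,0,-0.058,0]
    - [4.6,0,-3.5,0,-0.059,0]
    - [2,0,-1,0,0,0]
    - [1.5,0,-1,0,0,0]
    - [0,0,0,0,0,0]

```text
time_s: 10.7
tool_pos: [0.5523, -0.1079, 0.1933]
orientation: [0.758, 0.599, -0.203, 0.162]
force: [-8.0, -25.4, 32.8]
opening: 0.0155
grasp_force: 61.9
```

Run:
```python
from h import *
go([-82.4,0,192.8],-30)
```

```text
fix tcp [-80.1   1.7 193.3] t 10.7 force [ -8.  -25.4  32.8]
need mm [-1.7  1.7  1.6] rad [-0.0001  0.0024 -0.0041]
```

Call:
move_arm:
  hand: 48
  increments:
    - [0,0,0,0,0,0]
    - [0,0,0,0,0,0]
    - [0,0,0,0,0,0]
    - [0,0,0,0,0,0]
    - [0,0,-25,0,0,0]
    - [0,0,-35,0,0,0]
    - [0,0,-40,0,0,0]
    - [0,0,0,0,0,0]

```text
time_s: 11.5
tool_pos: [0.5668, -0.0544, 0.281]
orientation: [0.759, 0.599, -0.198, 0.161]
force: [1.2, -0.2, -0.2]
opening: 0.0475
grasp_force: 0.0
```

Run:
```python
from h import *
go([70,0,220],0)
L={}
c=shot('scene'); W=cloud(c); F=(W-T3)@F3*1000; img=c['color'].astype(int)
cop=(img[...,2]>img[...,0]+60)&(abs(F[...,0]-70)<45)&(abs(F[...,1])<32)
P=F[cop&(F[...,2]>114)]; print('loop',len(P),P.mean(0).round(1),np.percentile(P,[3,97],axis=0).round(1).tolist())
g=(img.max(2)<75)&(F[...,2]>165)&(F[...,2]<238)&(abs(F[...,1])<12)&(F[...,0]<-45)&(F[...,0]>-100); P=F[g]; print('grip',len(P),P.mean(0).round(1),np.percentile(P,[3,97],axis=0).round(1).tolist())
print('bars', [np.percentile(F[(abs(abs(F[...,1])-14)<6)&(F[...,2]>165)&(F[...,2]<200)&(F[...,0]>-60)&(F[...,0]<20)],[2,50,98],axis=0).round(0).tolist()])
cv2.imwrite('pics/g5.png',cv2.resize(c['color'][150:290,235:385],None,fx=4,fy=4,interpolation=2))
```

```text
fix tcp [-2.47e+01 -2.00e-01  2.81e+02] t 11.5 force [ 1.2 -0.2 -0.2]
need mm [112.5  -0.9   6.3] rad [ 0.0072  0.5163 -0.0041]
loop 104 [ 72.8  -4.4 220.2] [[53.1, -28.9, 118.0], [107.5, 7.1, 614.7]]
grip 141 [-71.9  -3.4 209.3] [[-86.3, -8.8, 180.8], [-57.8, 4.2, 231.5]]
bars [[[-47.0, -19.0, 166.0], [-32.0, 8.0, 177.0], [-16.0, 17.0, 183.0]]]
```

View pics/g5.png

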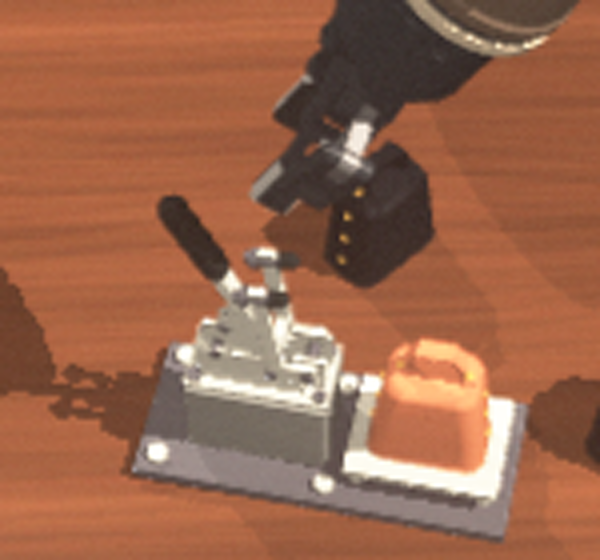

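The clamp is thrown back open: the grip at (195,240) and bars at (275,260) are as at the start, and the bell stands free with its loop at (440,355). Next I go over the bell.

Call:
move_arm:
  hand: 85
  increments:
    - [10,0,0,0,0.129,0]
    - [10,0,0,0,0.129,0]
    - [0,0,0,0,0.129,0]
    - [0,0,0,0.007,0.129,-0.004]
    - [28,-1,0,0,0,0]
    - [28,-1,0,0,0,0]
    - [20,0,20,0,0,0]
    - [0,0,0,0,0,0]

```text
time_s: 12.35
tool_pos: [0.5823, 0.0366, 0.2451]
orientation: [0.783, 0.622, -0.004, -0.003]
force: [-0.1, 0.5, -1.3]
opening: 0.0849
grasp_force: 0.0
```

Run:
```python
from h import *
go([70,1,66],0); print(now()[2]['q'].round(2))
```

```text
fix tcp [ 67.5   5.4 245.1] t 12.35 force [-0.1  0.5 -1.3]
need mm [  3.2   6.1 179.1] rad [-0.0095  0.0037  0.0003]
[ 0.01  0.38  1.73 -0.    1.04  0.24]
```

Call:
move_arm:
  increments:
    - [2.5,4.4,0,-0.0095,0.0037,0]
    - [0,0,30,0,0,0]
    - [0,0,30,0,0,0]
    - [0,0,30,0,0,0]
    - [0,0,30,0,0,0]
    - [0,0,25,0,0,0]
    - [0,0,15,0,0,0]
    - [0,0,0,0,0,0]

```text
time_s: 13.15
tool_pos: [0.5881, 0.0358, 0.0864]
orientation: [0.784, 0.621, 0.0, 0.001]
force: [0.2, -0.0, 1.0]
opening: 0.0854
grasp_force: 0.0
```

Run:
```python
from h import *
go([70,1,66],0)
```

```text
fix tcp [68.  -0.4 86.4] t 13.15 force [ 0.2 -0.   1. ]
need mm [ 2.  -1.5 20.4] rad [ 0.0015  0.0001 -0.0011]
```

Call:
move_arm:
  increments:
    - [2,-1.5,7,0,0,0]
    - [0,0,7,0,0,0]
    - [0,0,5,0,0,0]
    - [0,0,0,0,0,0]

```text
time_s: 13.55
tool_pos: [0.5882, 0.039, 0.0689]
orientation: [0.784, 0.621, 0.001, 0.001]
force: [0.0, 0.5, 0.3]
opening: 0.085
grasp_force: 0.0
```

Call:
move_arm:
  hand: 0
  increments:
    - [0,0,0,0,0,0]
    - [0,0,0,0,0,0]
    - [0,0,0,0,0,0]
    - [0,0,0,0,0,0]
    - [0,0,0,0,0,0]
    - [0,0,0,0,0,0]

```text
time_s: 14.15
tool_pos: [0.5885, 0.039, 0.0694]
orientation: [0.784, 0.621, 0.002, 0.002]
force: [0.8, -0.2, 2.3]
opening: 0.0424
grasp_force: 65.9
```

Call:
move_arm:
  increments:
    - [0,0,-4,0,0,0]
    - [0,0,-6,0,0,0]
    - [0,0,-8,0,0,0]
    - [0,0,-10,0,0,0]
    - [0,0,-12,0,0,0]
    - [0,0,-15,0,0,0]
    - [0,0,-15,0,0,0]
    - [0,0,0,0,0,0]

```text
time_s: 14.95
tool_pos: [0.5894, 0.039, 0.1418]
orientation: [0.784, 0.621, 0.003, 0.003]
force: [0.7, -1.2, -2.8]
opening: 0.043
grasp_force: 65.4
```

Run:
```python
from h import *
go([70,1,66],0);s=now()[2];print(s['opening'],s['grasp_force'],s['torque'])
c=shot('scene'); W=cloud(c); F=(W-T3)@F3*1000; img=c['color'].astype(int)
cop=(img[...,2]>img[...,0]+60)&(abs(F[...,0]-70)<48)&(abs(F[...,1])<35)&(F[...,2]>40)&(F[...,2]<250)
P=F[cop]; print(len(P),np.percentile(P,[2,98],axis=0).round(1))
```

```text
fix tcp [ 71.4  -0.9 141.8] t 14.95 force [ 0.7 -1.2 -2.8]
need mm [-1.5 -2.5 75.8] rad [ 0.0079 -0.0016 -0.0003]
0.04295598996191474 65.41002988815308 [-0.00278798  0.01114339  0.01224697]
601 [[ 36.3 -27.2 107.2]
 [106.   10.1 183.3]]
```

Call:
move_arm:
  increments:
    - [0,0,-15,0,0,0]
    - [0,0,-30,0,0,0]
    - [0,0,-35,0,0,0]
    - [0,0,-35,0,0,0]
    - [0,15,-35,0,0,0]
    - [0,25,-35,0,0,0]
    - [0,25,-35,0,0,0]
    - [0,20,-20,0,0,0]

```text
time_s: 15.8
tool_pos: [0.6713, 0.0194, 0.382]
orientation: [0.784, 0.621, 0.003, 0.002]
force: [1.3, 0.3, -2.8]
opening: 0.0426
grasp_force: 65.4
```

Call:
move_arm:
  increments:
    - [0,0,0,-0.05,0,0]
    - [0,0,0,-0.1,0,0]
    - [0,0,0,-0.1,0,0]
    - [0,0,0,-0.1,0,0]
    - [0,0,0,-0.1,0,0]
    - [0,0,0,-0.1,0,0]
    - [0,0,0,-0.1,0,0]
    - [0,0,0,-0.05,0,0]

```text
time_s: 16.6
tool_pos: [0.6678, 0.0204, 0.378]
orientation: [0.735, 0.584, 0.215, 0.27]
force: [-0.6, -0.2, -2.8]
opening: 0.0427
grasp_force: 65.3
```

Run:
```python
from h import *
p,Ra,s=now(); print(s['q'].round(2),s['tool_pos'],'tool z',(F3@Ra)[:,2].round(3),s['opening'],s['grasp_force'],s['force'])
```

```text
[ 0.1   0.12  1.98 -0.53  0.43  0.75] [0.66784308 0.0204448  0.37795047] tool z [ 0.631 -0.146 -0.762] 0.04269383927205012 65.31184673309326 [-0.5734717  -0.23457708 -2.7539525 ]
```

Call:
move_arm:
  increments:
    - [0,12,-7,0,0,0]
    - [0,28,-17,0,0,0]
    - [0,28,-17,0,0,0]
    - [0,28,-17,0,0,0]
    - [0,28,-17,0,0,0]
    - [0,28,-17,0,0,0]
    - [0,28,-15,0,0,0]
    - [0,15,-10,0,0,0]

```text
time_s: 17.4
tool_pos: [0.7415, 0.0028, 0.5967]
orientation: [0.735, 0.583, 0.215, 0.27]
force: [0.6, -0.2, -1.5]
opening: 0.0424
grasp_force: 65.4
```

Run:
```python
from h import *
p,Ra,s=now(); print(s['q'].round(2),s['tool_pos'],'tool z',(F3@Ra)[:,2].round(3),s['opening'],s['grasp_force'],s['force'])
```

```text
[ 0.05  0.11  1.46 -0.23  0.9   0.36] [0.74149769 0.00278447 0.59672909] tool z [ 0.631 -0.147 -0.761] 0.04235503169595772 65.38752436637878 [ 0.59380202 -0.21786973 -1.51790968]
```

Call:
move_arm:
  increments:
    - [0,20,-9,-0.054,0,0]
    - [0,20,-9,-0.054,0,0]
    - [0,21,-6.6,-0.054,0,0]
    - [0,21,-6.6,-0.054,0,0]
    - [0,21.5,-4.3,-0.054,0,0]
    - [0,21.5,-4.3,-0.054,0,0]
    - [0,22,-2,-0.054,0,0]
    - [0,22,-2,-0.054,0,0]

```text
time_s: 18.2
tool_pos: [0.8114, -0.0136, 0.7545]
orientation: [0.66, 0.524, 0.334, 0.422]
force: [0.0, -0.5, -2.2]
opening: 0.0427
grasp_force: 65.4
```

Run:
```python
from h import *
p,Ra,s=now(); print(s['q'].round(2),s['tool_pos'],'tool z',(F3@Ra)[:,2].round(3),s['opening'],s['grasp_force'],s['force'])
```

```text
[ 0.07  0.07  1.44 -0.51  0.58  0.56] [ 0.81138767 -0.01362454  0.75446336] tool z [ 0.883 -0.206 -0.421] 0.042733620212833105 65.42245388031006 [ 0.02056157 -0.48544115 -2.23515724]
```

Call:
move_arm:
  increments:
    - [0,26,-3.5,-0.054,0,0]
    - [0,26,-3,-0.054,0,0]
    - [0,26,-1.5,-0.054,0,0]
    - [0,26,0,-0.054,0,0]
    - [0,26,1.5,-0.054,0,0]
    - [0,25,3,-0.054,0,0]
    - [0,22,4,-0.054,0,0]
    - [0,15,4,-0.054,0,0]

```text
time_s: 19.0
tool_pos: [0.864, -0.0259, 0.9416]
orientation: [0.554, 0.44, 0.44, 0.553]
force: [0.2, -0.9, -1.6]
opening: 0.0426
grasp_force: 65.5
```

Run:
```python
from h import *
p,Ra,s=now(); print(s['q'].round(2),s['tool_pos'],'tool z',(F3@Ra)[:,2].round(3),s['opening'],s['grasp_force'],s['force'],Ra.T@F3.T@np.array([0,0,1.]))
```

```text
[ 0.06  0.1   1.33 -1.12  0.32  1.1 ] [ 0.86399082 -0.02591644  0.94157028] tool z [ 0.974 -0.227 -0.001] 0.042628770736071665 65.49213767051697 [ 0.18660297 -0.93571309 -1.62509408] [ 6.95567804e-04  9.99999313e-01 -9.43162103e-04]
```

Call:
move_arm:
  increments:
    - [0,0,0,0,0,0]
    - [0,0,0,0,0,0]
    - [0,0,0,0,0,0]
    - [0,0,0,0,0,0]
    - [0,0,0,0,0,0]

```text
time_s: 19.5
tool_pos: [0.8634, -0.026, 0.941]
orientation: [0.555, 0.44, 0.439, 0.553]
force: [0.0, -0.3, -1.4]
opening: 0.0425
grasp_force: 65.5
```

Run:
```python
from h import *
a=shot('scene');b=shot('top')
cv2.imwrite('pics/end.png',np.hstack([cv2.resize(x['color'],(400,300)) for x in(a,b)]))
W=cloud(a); img=a['color'].astype(int); s=read_state()
cop=(img[...,2]>img[...,0]+60)&(np.linalg.norm(W-s['tool_pos'],axis=-1)<.1); P=W[cop]; print(len(P),P.min(0),P.max(0))
# mouth rim plane: frontmost points
d=P@np.array([.974,-.227,0]); rim=P[d>np.percentile(d,99)-.006]
A=np.c_[rim[:,1:],np.ones(len(rim))]; k=np.linalg.lstsq(A,rim[:,0],rcond=None)[0]; print(len(rim),'x=',k,'rim ext',rim.min(0),rim.max(0))
print(s['qvel'].round(4),s['grasp_force'],s['force'])
F=(W-T3)@F3*1000; 
W=cloud(b);F=(W-T3)@F3*1000;im=b['color'].astype(int)
```

```text
Traceback (most recent call last):
ValueError: zero-size array to reduction operation minimum which has no identity
```

View pics/end.png

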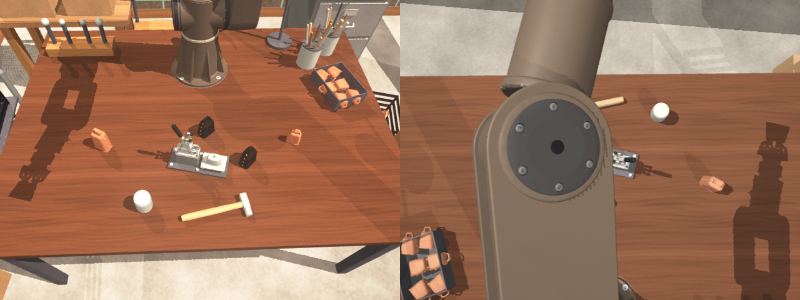

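The picture shows the gauge block empty at (215,158), the clamp open at (180,135) and the other things in place. The bell itself is out of both views, but the opening (42.5 mm) and grip force (65 N) show it is still held. I'll hand in.

```bash
python3 -c "
from rig import *
s=read_state();print(s['qvel'].round(4),s['opening'],s['grasp_force']);print(finish_job())"
```

```text
[ 0.001   0.0016  0.0008 -0.0062 -0.0013  0.0047] 0.04282700372009982 65.54444432258606
the job is handed in; nothing more can be done
None
```

I handed the job in at about 19.6 s: the clamp was locked on the bell and thrown back open, and the gripper is holding the bell about 0.94 m up with the tool level and still; at the end the bell was out of both camera views, so I judged its hold and level attitude from the gripper and tool readings.

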